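# Roll the feed bottle up into the bottle warmer

## Robot

A 6-joint arm with a two-finger parallel gripper is mounted at the origin on a cart in front of the work surface, level with it; the furniture and walls round the work are solid. World frame = base frame: x ahead of the robot, y to its left, z up, the work surface at z = 0. Lengths are in m, angles in rad, forces in N, time in s.
With the tool pointing down it reaches from about 0.325 to 0.875 m from the base axis. Payload 4.4 kg.
Tool frame: the origin (TCP) lies at the centre of the arm's flange, where the gripper is bolted on; the fingertips stand robot.tip_extent ahead of it and the grasp point (between the pads) lies 155 mm ahead of it (robot.tip_extent is the distance from the TCP to the fingertips, in m); z points along the fingers, y is the direction in which the jaws open and shut (so a half turn about z gives the same grasp; the last joint's range is limited). The gripper opens to 85 mm and grips with 20 to 120 N. Pads are 22 mm wide; open, the fingers measure 114 mm over their backs; the gripper's body (76 mm by 85 mm) begins 54 mm behind the grasp point. The pads swing forward as they close: fully open they stand 13 mm farther back than shut.
Start: joints at [1.169, 0.207, 1.542, -0, 1.393, -0.15], TCP at [0.143, 0.557, 0.405] pointing down, gripper open.
Joint ranges: [-2.73, 2.73], [-0.86, 2.22], [0.23, 2.46], [-1.11, 4.25], [0.08, 2.63], [-2.82, 2.82]. Speed limits (rad/s): [2.79, 2.79, 3.14, 3.14, 3.14, 3.14].

## Interface

Orientations are given as a unit quaternion [w, x, y, z].
In Python, from workcell import robot gives the robot as it stands. Calls block until the motion is done:
- robot.move_to(position, orientation): joint-space move of the TCP to a pose.
- robot.move_straight(position, orientation=None, rate=0.15, force_limit=None): straight line of the TCP; orientation=None keeps the orientation; rate is the mean speed in m/s. With force_limit (N) it stops when the force on the tool has changed by that much, and returns True; else False.
- robot.move_j(angles): joint-space move.
- robot.gripper_to(opening, strength=None): finger opening in m; strength is the grip in N (None keeps the last); returns when the fingers have stopped.
- robot.sleep(seconds).
- robot.ik(position, orientation): joint angles nearest the present ones, or None.
- robot.read_camera(name): name is "side" or "top" or "wrist"; returns (picture, depth): 384x512x3 uint8, blue, green, red; 384x512 float32, m along the optical axis (not along the pixel's ray), 0 where there is no reading.
- robot.camera_model(name): a dict with "intrinsics" (3x3 intrinsics, pixels), "origin" and "orientation" of the camera in the world; the wrist camera has in their place "mount" (4x4, takes a point from camera to tool coordinates, whose origin is the TCP and whose axes are the flange's). Camera axes: x right, y down, z forward; pixel columns grow to the right and rows downward; lengths in m; the calibration is good to about 2 mm. A picture is of the moment at which its call begins: read the wrist's pose just before it. camera_model takes no time and is no camera call.
A pose or a line that the arm cannot do raises robot.IKError and nothing moves.
- robot.close_job(): hands the job in, once; it reports no verdict.
Readings, each from a call of its own:
- robot.get_time(): time.
- robot.get_q(): joint angles.
- robot.get_joint_velocities(): joint speeds.
- robot.get_tau(): joint torques, N m.
- robot.get_tcp_pos(): TCP position.
- robot.get_ee_rot(): TCP orientation.
- robot.get_force(): force on the tool from outside, world axes, zero at the start.
- robot.get_wrist_torque(): the same for the moment, N m.
- robot.get_grip_width(): finger opening in m.
Only numpy, scipy, OpenCV 4.12 (cv2) and the standard library are available. Lean on these libraries where they do the work, as an engineer would, in place of code of your own. Each camera call takes 0.05 s, during which the arm holds its last target.

## Task

The capped feed bottle lies on its side at the foot of the bottle warmer's loading ramp. Without gripping or lifting it, push it slowly up the ramp with the fingers, staying with it so that it neither rolls back nor runs ahead, until it drops into the seat and lies against the stop at the top. Then take the hand away so that the bottle stays there, and leave the cup, the jar and the dropper bottle beside the warmer where they stand.

Things in the scene. Friction and masses are not known exactly. Their poses are not given: they have to be found in the camera images.
- bottle: feed bottle: straight white plastic cylinder with a ribbed grey screw cap of the same width, 56 mm diameter, 96 mm long, 0.14 to 0.28 kg, lying on its side. Origin mid-axis; y runs along the cylinder (x, z turn as it rolls). Smooth, hard (friction about 0.4); runs back down the ramp when let go. It starts resting on the foot bar, axis 39 mm above the table.
- warmer: bottle warmer, fixed: a sheet-metal ramp up to a white housing with the seat. Origin on the table surface under its middle; x level, pointing uphill, y across, z up. It spans x = -135 mm (foot) to 112 mm (back of the stop), 116 mm wide. The ramp rises 9 degrees, from 8 mm above the table at x = -105 mm to 34 mm at its upper edge, x = 58 mm. The bottle's axis starts at x = -88 mm.
- ramp: the ramp's sloping sheet, fixed to the warmer. Origin mid-width on its upper surface under the foot bar; x points up the slope (upper edge at 165 mm), y across, z square to the surface; the axis of a bottle on the ramp is at z = 28 mm. Guide rails along both sides, 104 mm apart, stand 15 mm above the surface.
- foot_bar (a point): middle of the round bar, 8 mm thick, across the foot of the ramp, against which the bottle rests at the start; the bar's top is 16 mm above the table.
- seat (a point): middle of the bottle's axis when it is home in the seat against the stop: x = 71.5 mm, y = 0 in the warmer's frame, 59 mm above the table. The seat is level, 31 mm above the table, 3 mm lower than the ramp's upper edge; this step keeps the bottle from rolling back. The bottle has 1 to 2 mm of play there.
- stop_top (a point): middle of the top edge of the upright stop's face (x = 100 mm in the warmer's frame), 75 mm above the table.
- cup: small cup of yellow mash, 42 mm wide, 38 mm high, standing on the table about 120 mm beyond the foot of the ramp (bystander). Origin at the centre of its underside.
- jar: small open glass jar, 62 mm wide, 60 mm high, standing on the table behind the stop (bystander). Origin at the centre of its underside.
- dropper_bottle: brown dropper bottle with a black bulb, 33 mm wide, 102 mm high, standing on the table behind the stop (bystander). Origin at the centre of its underside.
Not all that is in view belongs to the job. Of the things like the bottle, leave any that is brown or yellow; of the rest the larger one is meant.

How it is judged:
On the way:
1. the bottle is pushed half way up the ramp (x of bottle in the frame of ramp between 0.08 and 0.15 m), for 0.1 s.
At the end, for the whole second after the job is handed in: The bottle lies still in the seat: its axis within 4 mm of the home position along the warmer and 7 mm sideways, lying on the seat (axis under 61.5 mm above the table) and parallel to the stop within 0.1 rad (x of bottle in the frame of warmer between 0.0675 and 0.0755 m and y of bottle in the frame of warmer between -0.007 and 0.007 m and z of bottle in the frame of warmer below 0.0615 m and angle between the y axis of bottle and the y axis of warmer, either way round below 0.1 rad and linear speed of bottle below 0.02 m/s); the robot touches nothing.
It fails at once if the bottle is lifted more than 10 mm off the ramp (z of bottle in the frame of ramp above 0.038 m).
It fails at once if the bottle runs faster than 0.35 m/s (linear speed of bottle above 0.35 m/s).
It fails at once if the bottle is left to itself on the slope (it gets 110 mm away from the fingers) (x of bottle in the frame of ramp between 0.05 and 0.155 m and distance between the grasp point and bottle above 0.11 m).
It fails at once if the cup, the jar or the dropper bottle is moved more than 30 mm (distance of any of cup, jar, dropper_bottle from where it was at the start of the episode above 0.03 m).
It also fails if it takes over 51 s, if anything falls off the work surface, if the arm or the gripper's body presses on something with over 40 N, if the wrist force passes 120 N, or if a joint passes its speed limit or range.

## Working session

There is one attempt and no reset: what is moved stays moved. The work goes in short steps, each a Python script; the robot and the scene stay as the last script left them, time stands still between calls to the robot, and variables do not carry over. Pictures are saved under pics/ and viewed, and the job is handed in when it is done.

```bash
ls; mkdir -p pics
python3 - <<'E'
from workcell import robot
import cv2,numpy as np
print(robot.get_time(),robot.tip_extent,robot.get_tcp_pos(),robot.get_ee_rot(),robot.get_grip_width())
for n in ["side","top","wrist"]:
    p,d=robot.read_camera(n); cv2.imwrite(f"pics/{n}0.png",p); np.save(f"pics/{n}0.npy",d)
    print(n,{k:np.round(v,4).tolist() for k,v in robot.camera_model(n).items()})
E
```

```text
pics
0.0 0.1734 [0.14310373 0.55652159 0.4034753 ] [-3.18014174e-04  1.25538143e-01  9.92088090e-01 -1.13800068e-03] 0.08509499052527593
side {'intrinsics': [[499.7476, 0.0, 245.2732], [0.0, 499.7476, 187.9702], [0.0, 0.0, 1.0]], 'origin': [0.6143, 1.0339, 1.2059], 'orientation': [-0.0182, 0.0779, 0.9473, -0.3101]}
top {'intrinsics': [[356.3249, 0.0, 247.9927], [0.0, 356.3249, 187.1209], [0.0, 0.0, 1.0]], 'origin': [0.2725, 0.2164, 1.1794], 'orientation': [-0.0759, 0.7061, -0.7002, 0.0737]}
wrist {'intrinsics': [[296.6377, 0.0, 251.8154], [0.0, 296.6377, 194.3482], [0.0, 0.0, 1.0]], 'mount': [[-0.0003, -0.9542, -0.2991, 0.0756], [1.0, 0.0, -0.0012, 0.0007], [0.0011, -0.2991, 0.9542, 0.0305], [0.0, 0.0, 0.0, 1.0]]}
```

View pics/side0.png

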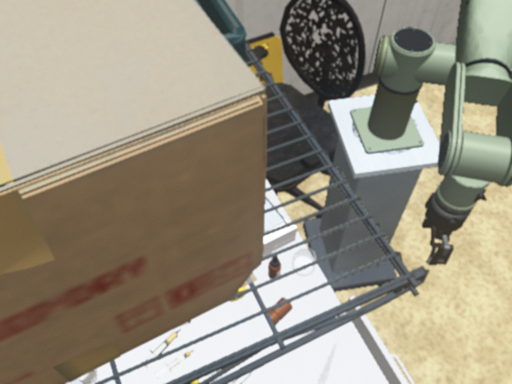

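View pics/top0.png

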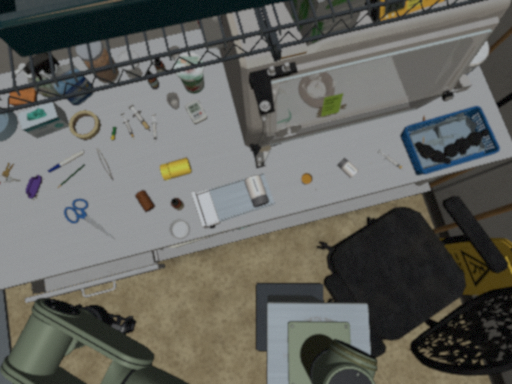

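View pics/wrist0.png

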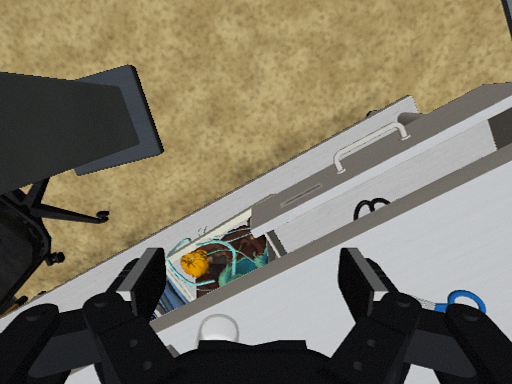

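```bash
cat > h.py <<'E'
import numpy as np,cv2
from scipy.spatial.transform import Rotation as R
from workcell import robot
def rot(q): q=np.asarray(q); return R.from_quat([q[1],q[2],q[3],q[0]])
def qw(r): x=r.as_quat(); return np.array([x[3],x[0],x[1],x[2]])
def campose(n,tcp=None,q=None):
    m=robot.camera_model(n); K=np.array(m["intrinsics"])
    if n=="wrist":
        M=np.array(m["mount"]); Rt=rot(q).as_matrix()
        return K,Rt@M[:3,:3],np.array(tcp)+Rt@M[:3,3]
    return K,rot(m["orientation"]).as_matrix(),np.array(m["origin"])
def ray(P,u,v):
    K,Rm,o=P; d=Rm@np.array([(u-K[0,2])/K[0,0],(v-K[1,2])/K[1,1],1]); return o,d
def onz(P,u,v,z):
    o,d=ray(P,u,v); return o+d*(z-o[2])/d[2]
def cloud(P,dep):
    K,Rm,o=P; v,u=np.mgrid[:dep.shape[0],:dep.shape[1]]
    c=np.stack([(u-K[0,2])/K[0,0]*dep,(v-K[1,2])/K[1,1]*dep,dep],-1)
    return c@Rm.T+o
E
python3 - <<'E'
from h import *
p=cv2.imread("pics/top0.png"); d=np.load("pics/top0.npy")
P=campose("top"); C=cloud(P,d)
for nm,u,v in [("stopL",203,205),("ramp",232,198),("bottle",257,190),("cup",307,179),("jar",180,229),("drop",177,203),("small",347,167),("table",300,220),("rack",200,60),("tankedge",250,150),("tankrail",330,135),("frame",262,110),("tankfl",400,90),("knob",262,155),("rack2",420,10)]:
    print(nm,np.round(C[v,u],3))
c=p[140:250,150:370]; cv2.imwrite("pics/top0z.png",cv2.resize(c,None,fx=3.6,fy=3.6,interpolation=cv2.INTER_CUBIC))
z=C[...,2]; im=np.clip(z/0.6*255,0,255).astype(np.uint8); cv2.imwrite("pics/topz.png",cv2.applyColorMap(im,cv2.COLORMAP_JET))
E
```

```text
stopL [0.458 0.367 0.035]
ramp [0.485 0.274 0.02 ]
bottle [0.503 0.192 0.066]
cup [0.55  0.025 0.028]
jar [0.383 0.444 0.004]
drop [0.457 0.443 0.075]
small [ 0.589 -0.107  0.038]
table [ 0.49  -0.039 -0.605]
rack [0.554 0.288 0.724]
tankedge [0.643 0.215 0.047]
tankrail [ 0.715 -0.064 -0.001]
frame [0.588 0.191 0.483]
tankfl [ 0.721 -0.176  0.319]
knob [0.614 0.177 0.084]
rack2 [ 0.809 -0.147  0.51 ]
```

View pics/top0z.png

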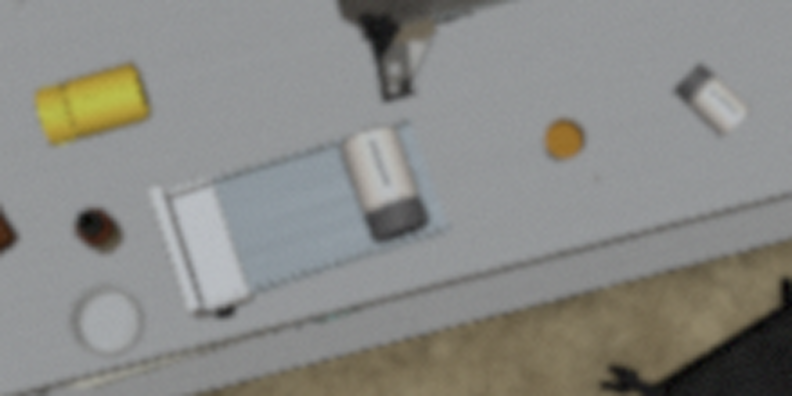

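View pics/topz.png

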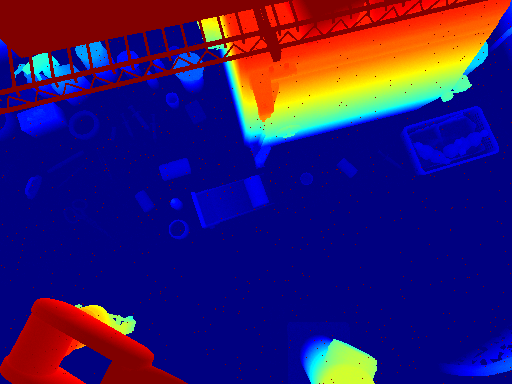

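Run:
```python
from h import *
d=np.load("pics/top0.npy"); C=cloud(campose("top"),d); C=C[d>0]
m=(C[:,2]>.1)&(C[:,0]>.3)&(C[:,0]<.72)&(C[:,1]>-.15)&(C[:,1]<.6)
Q=C[m]
for y in np.arange(-.15,.6,.05):
    s=Q[(Q[:,1]>=y)&(Q[:,1]<y+.05)]
    out=[]
    for z0,z1 in [(.1,.2),(.2,.3),(.3,.45),(.45,.6),(.6,.9)]:
        t=s[(s[:,2]>=z0)&(s[:,2]<z1)]
        out.append((len(t),round(float(np.percentile(t[:,0],3)),3)) if len(t)>3 else None)
    print(round(y,2),out)
# warmer fit: bottle blobs
p=cv2.imread("pics/top0.png"); c=p[80:200,200:320]; cv2.imwrite("pics/post.png",cv2.resize(c,None,fx=5,fy=5,interpolation=cv2.INTER_CUBIC))
```

```text
-0.15 [(70, 0.7), (225, 0.688), (315, 0.701), None, (88, 0.658)]
-0.1 [(77, 0.687), (230, 0.675), (607, 0.689), None, (193, 0.645)]
-0.05 [(80, 0.674), (220, 0.662), (798, 0.674), (109, 0.707), (255, 0.631)]
0.0 [(86, 0.66), (217, 0.648), (813, 0.661), (276, 0.695), (416, 0.619)]
0.05 [(72, 0.65), (230, 0.63), (806, 0.65), (566, 0.683), (498, 0.606)]
0.1 [(66, 0.633), (268, 0.612), (805, 0.637), (766, 0.67), (541, 0.592)]
0.15 [(109, 0.626), (248, 0.616), (246, 0.585), (1235, 0.587), (1069, 0.566)]
0.2 [(125, 0.638), (229, 0.631), (591, 0.641), (690, 0.621), (1077, 0.566)]
0.25 [None, None, None, None, (1315, 0.554)]
0.3 [None, None, None, None, (1730, 0.541)]
0.35 [None, None, None, None, (2178, 0.529)]
0.4 [None, None, None, None, (2551, 0.516)]
0.45 [None, None, None, None, (2782, 0.502)]
0.5 [None, None, None, None, (1742, 0.487)]
0.55 [None, None, None, None, (93, 0.478)]
```

View pics/post.png

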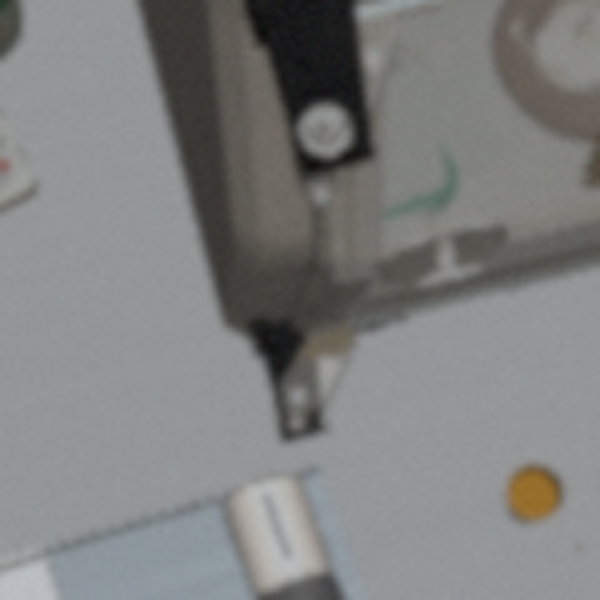

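```bash
cat >> h.py <<'E'
def tq(yaw): # tool down, tool x at yaw
    x=np.array([np.cos(yaw),np.sin(yaw),0]); z=np.array([0,0,-1.]); y=np.cross(z,x)
    return qw(R.from_matrix(np.stack([x,y,z],1)))
E
python3 - <<'E'
from h import *
q=tq(np.radians(104.5))
for i,p in enumerate([(.47,.33,.38),(.485,.25,.36)]):
    print(np.round(robot.ik(p,q),3))
    robot.move_to(p,q)
    t=robot.get_tcp_pos();o=robot.get_ee_rot()
    im,d=robot.read_camera("wrist")
    cv2.imwrite(f"pics/w{i+1}.png",im); np.savez(f"pics/w{i+1}.npz",d=d,t=t,o=o); print(t,o,robot.get_time())
E
```

```text
[ 0.461  0.226  1.571 -0.     1.345  0.208]
[0.46937035 0.3307938  0.38011803] [-2.48473057e-04  6.11589316e-01  7.91175346e-01  1.37749252e-04] 1.675
[ 0.317  0.186  1.662 -0.     1.294  0.064]
[0.48466729 0.24991385 0.35979747] [-3.71086123e-04  6.12350410e-01  7.90586388e-01 -2.44414612e-05] 2.1583
```

View pics/w1.png

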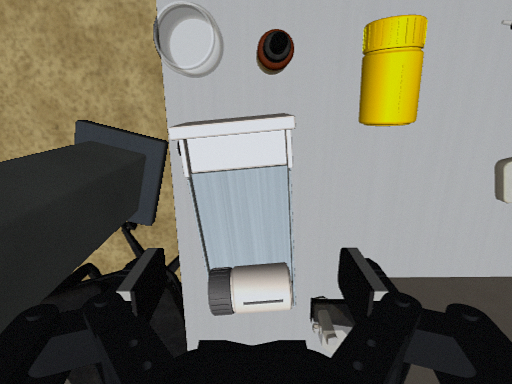

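View pics/w2.png

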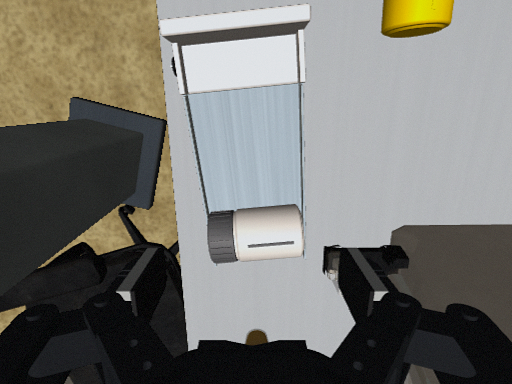

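Run:
```python
from h import *
for i in (1,2):
    f=np.load(f"pics/w{i}.npz"); P=campose("wrist",f["t"],f["o"]); C=cloud(P,f["d"]); im=cv2.imread(f"pics/w{i}.png")
    print("view",i)
    # table check
    tb={1:(330,200),2:(350,150)}[i]; print("table",np.round(np.median(C[tb[1]-8:tb[1]+8,tb[0]-8:tb[0]+8].reshape(-1,3),0),4))
    # work region around warmer
    X=C.reshape(-1,3); hs=cv2.cvtColor(im,cv2.COLOR_BGR2HSV).reshape(-1,3)
    box=(X[:,0]>.38)&(X[:,0]<.58)&(X[:,1]>.13)&(X[:,1]<.42)
    # ramp mask: bluish
    rm=box&(hs[:,0]>90)&(hs[:,0]<115)&(hs[:,1]>35)&(X[:,2]>.005)&(X[:,2]<.045)
    if rm.sum()>50:
        r=X[rm]; A=np.c_[r[:,:2],np.ones(len(r))]; c,*_=np.linalg.lstsq(A,r[:,2],rcond=None)
        for _ in range(3):
            k=abs(A@c-r[:,2])<.003; c,*_=np.linalg.lstsq(A[k],r[k,2],rcond=None)
        print("ramp n",k.sum(),"slope deg",np.degrees(np.arctan(np.hypot(c[0],c[1]))),"uphill yaw",np.degrees(np.arctan2(c[1],c[0])),"resid",np.std(A[k]@c-r[k,2]))
        rr=cv2.minAreaRect(r[k,:2].astype(np.float32)); print("rect",rr)
    st=box&(X[:,2]>.066)&(X[:,2]<.082)&(X[:,1]>.33)
    rr=cv2.minAreaRect(X[st][:,:2].astype(np.float32)); print("stop",st.sum(),np.median(X[st],0),rr)
    bt=box&(X[:,2]>.045)&(X[:,2]<.08)&(X[:,1]<.24)&(X[:,1]>.15)&(X[:,0]<.565)
    rr=cv2.minAreaRect(X[bt][:,:2].astype(np.float32)); print("bottle",bt.sum(),"top",np.percentile(X[bt][:,2],[50,95]),rr)
    tt=X[bt]; tp=tt[tt[:,2]>np.percentile(tt[:,2],80)]; print("ridge",tp.mean(0)); 
    w,v=np.linalg.eigh(np.cov(tp[:,:2].T)); print("axis yaw",np.degrees(np.arctan2(v[1,1],v[0,1])))
    cl=(X[:,0]>.565)&(X[:,0]<.65)&(X[:,1]>.1)&(X[:,1]<.24)&(X[:,2]>.02); 
    if cl.sum(): q=X[cl]; print("clamp",cl.sum(),np.percentile(q,[2,50,98],axis=0).round(3).tolist())
```

```text
view 1
table [0.5734 0.3169 0.0006]
ramp n 575 slope deg 8.872234783793939 uphill yaw 110.19765278265406 resid 0.0006578724585322146
rect ((0.4786287546157837, 0.26696839928627014), (0.10708075016736984, 0.14213980734348297), 17.86915397644043)
stop 1751 [0.43882087 0.37887251 0.07519953] ((0.4382758140563965, 0.37824082374572754), (0.11551481485366821, 0.012113351374864578), 19.892932891845703)
bottle 3414 top [0.06315488 0.06751373] ((0.5030276775360107, 0.19717055559158325), (0.09568723291158676, 0.05167105793952942), 19.755868911743164)
ridge [0.50715006 0.19732427 0.06716028]
axis yaw -159.93694536795135
clamp 2152 [[0.581, 0.172, 0.033], [0.603, 0.196, 0.075], [0.649, 0.229, 0.16]]
view 2
table [5.837e-01 3.021e-01 5.000e-04]
ramp n 283 slope deg 8.897406516187266 uphill yaw 110.2611462055452 resid 0.0007234966121924077
rect ((0.4762260913848877, 0.27396273612976074), (0.10401098430156708, 0.12555798888206482), 20.192203521728516)
stop 2983 [0.43935109 0.37753837 0.07497024] ((0.4384952187538147, 0.3782641887664795), (0.11578121781349182, 0.012687718495726585), 19.867658615112305)
bottle 4574 top [0.06338652 0.0673527 ] ((0.5031931400299072, 0.19659167528152466), (0.0958799496293068, 0.05307677015662193), 20.05722427368164)
ridge [0.5074963  0.19714996 0.06702921]
axis yaw -159.86098349490985
clamp 2381 [[0.58, 0.159, 0.033], [0.636, 0.201, 0.085], [0.65, 0.228, 0.173]]
```

```bash
cat >> h.py <<'E'
YAW=np.radians(109.9); U=np.array([np.cos(YAW),np.sin(YAW),0]); V=np.array([-U[1],U[0],0]); W0=np.array([.4745,.2786,0])
Q=tq(YAW)
def w2b(x,y,z): return W0+U*x+V*y+np.array([0,0,z])
def b2w(X): X=np.asarray(X)-W0; return np.stack([X@U,X@V,X[...,2]],-1)
E
python3 - <<'E'
from h import *
robot.gripper_to(0.04)
print(robot.tip_extent,robot.get_grip_width(),robot.get_time())
robot.move_to(w2b(-.15,.005,.30),Q)
t=robot.get_tcp_pos();o=robot.get_ee_rot()
im,d=robot.read_camera("wrist"); cv2.imwrite("pics/w3.png",im); np.savez("pics/w3.npz",d=d,t=t,o=o)
print(b2w(t),robot.get_time(),robot.get_q().round(3) if hasattr(robot.get_q(),'round') else robot.get_q())
C=cloud(campose("wrist",t,o),d)
T=(C-t)@rot(o).as_matrix()  # tool coords
m=(d>0)&(T[...,2]>.05)&(T[...,2]<.2)&(abs(T[...,1])<.07)&(abs(T[...,0])<.05)
for s in (-1,1):
    q=T[m&(T[...,1]*s>0)]; print(s,len(q),np.percentile(q,[1,50,99],axis=0).round(4).tolist())
for f in ("w1","w2","w3"):
    g=np.load(f"pics/{f}.npz"); P=campose("wrist",g["t"],g["o"]); X=cloud(P,g["d"]); TT=(X-g["t"])@rot(g["o"]).as_matrix()
    ok=(g["d"]>0)&(TT[...,2]>.19); B=b2w(X[ok]); B=B[(B[:,0]>-.22)&(B[:,0]<.1)&(B[:,1]<-.058)&(B[:,1]>-.12)&(B[:,2]>.015)]
    print(f,len(B)); 
    for z0,z1 in((.015,.06),(.06,.1),(.1,.2),(.2,.4)):
        b=B[(B[:,2]>z0)&(B[:,2]<z1)]
        if len(b)>5: print(z0,len(b),"ymax",np.percentile(b[:,1],99).round(3),"x",np.percentile(b[:,0],[1,99]).round(3))
E
```

```text
0.1734 0.04007682569986022 2.6667
[-0.15022842  0.00493628  0.29998636] 3.3167 [ 9.500e-02  2.400e-01  1.731e+00  1.000e-03  1.169e+00 -2.520e-01]
-1 17819 [[-0.0102, -0.0595, 0.0792], [0.0115, -0.0367, 0.1006], [0.0195, -0.0012, 0.1621]]
1 18149 [[-0.0102, 0.0013, 0.0793], [0.0115, 0.0378, 0.1001], [0.0195, 0.0618, 0.1622]]
w1 1720
0.015 762 ymax -0.07 x [-0.145 -0.114]
0.06 958 ymax -0.067 x [-0.146 -0.117]
w2 1047
0.015 437 ymax -0.07 x [-0.144 -0.114]
0.06 222 ymax -0.066 x [-0.141 -0.117]
0.1 388 ymax -0.108 x [-0.178 -0.146]
w3 7821
0.015 975 ymax -0.07 x [-0.168 -0.114]
0.06 6009 ymax -0.068 x [-0.215 -0.117]
0.1 837 ymax -0.113 x [-0.209 -0.148]
```

View pics/w3.png

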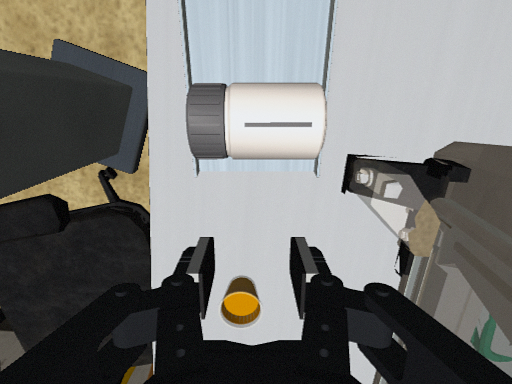

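```bash
cat >> h.py <<'E'
def push_tcp(x,y=.005,ext=.168): return w2b(x,y,.008+(x+.105)*np.tan(np.radians(9))+.019+ext)
E
python3 - <<'E'
from h import *
print(robot.move_straight(push_tcp(-.15),Q,rate=.12,force_limit=8), robot.get_force())
print(robot.move_straight(push_tcp(-.122),Q,rate=.04,force_limit=8), robot.get_force())
print(b2w(robot.get_tcp_pos()),robot.get_time())
im,d=robot.read_camera("wrist"); cv2.imwrite("pics/w4.png",im)
im,d=robot.read_camera("top"); cv2.imwrite("pics/t4.png",cv2.resize(im[140:250,150:370],None,fx=3.6,fy=3.6,interpolation=cv2.INTER_CUBIC))
E
```

```text
False [ 0.06203484 -0.03399708  0.08167567]
False [ 0.17600188  0.29697757 -0.75295758]
[-0.12194524  0.0050523   0.19221996] 5.2583
```

View pics/w4.png

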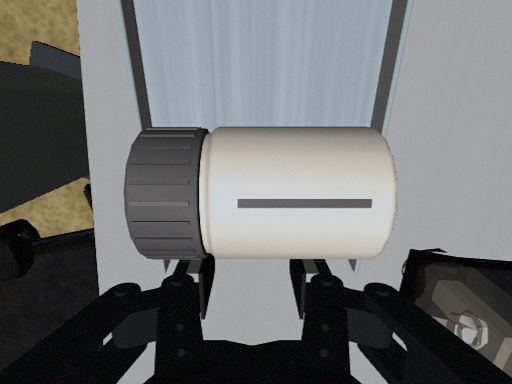

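View pics/t4.png

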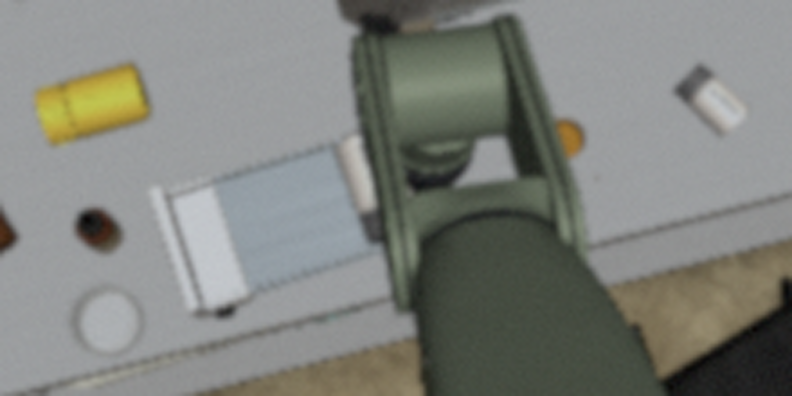

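Run:
```python
from h import *
im,d=robot.read_camera("top"); C=cloud(campose("top"),d); hs=cv2.cvtColor(im,cv2.COLOR_BGR2HSV)
d0=np.load("pics/top0.npy"); C0=cloud(campose("top"),d0)
new=(d>0)&(C[...,2]-C0[...,2]>.03)
A=b2w(C[new]); 
# obstacles: not new
O=b2w(C0[(d0>0)&(C0[...,2]>.08)]); O=O[(O[:,1]<-.05)&(O[:,1]>-.3)&(O[:,0]>-.3)&(O[:,0]<.15)]
f=A[(A[:,1]<-.02)&(A[:,2]<.6)]
print("arm far edge y_w",np.percentile(f[:,1],[0,1,5]),"x",np.percentile(f[:,0],[1,99]),"z",np.percentile(f[:,2],[1,99]))
for z0,z1 in((.08,.15),(.15,.25),(.25,.35),(.35,.5),(.5,.65),(.65,.9)):
    b=O[(O[:,2]>z0)&(O[:,2]<z1)]
    if len(b)>5:
        k=b[b[:,1]>np.percentile(b[:,1],97)]; print(z0,len(b),np.percentile(b[:,1],98).round(3),np.percentile(k[:,0],[5,95]).round(3))
from scipy.spatial import cKDTree
A2=A[A[:,2]<.6]
for s in np.arange(0,.17,.02):
    dd,i=cKDTree(O).query(A2+[s,0,s*.158]); j=np.argsort(dd)[20]; print(round(s,2),dd[j].round(3),O[i[j]].round(3))
```

```text
arm far edge y_w [-0.04773818 -0.04671267 -0.04263342] x [-0.18005579 -0.05722755] z [0.04748758 0.37640619]
0.08 482 -0.079 [-0.141 -0.118]
0.15 515 -0.085 [-0.298 -0.225]
0.25 1837 -0.082 [-0.296 -0.192]
0.35 4783 -0.075 [-0.142 -0.118]
0.5 3195 -0.165 [-0.297 -0.201]
0.65 12009 -0.057 [-0.296 -0.121]
0.0 0.086 [-0.147 -0.111  0.327]
0.02 0.09 [-0.129 -0.076  0.437]
0.04 0.089 [-0.138 -0.075  0.437]
0.06 0.088 [-0.123 -0.066  0.447]
0.08 0.09 [-0.119 -0.068  0.447]
0.1 0.095 [-0.119 -0.068  0.447]
0.12 0.104 [-0.117 -0.075  0.442]
0.14 0.115 [-0.119 -0.068  0.447]
0.16 0.129 [-0.119 -0.068  0.447]
```

Clear by more than 80 mm along the whole path. Next, the push up the ramp.

Run:
```python
from h import *
r=robot.move_straight(push_tcp(-.045),Q,rate=.04,force_limit=12); print(r,b2w(robot.get_tcp_pos()),robot.get_force(),robot.get_time())
im,d=robot.read_camera("wrist"); cv2.imwrite("pics/w5.png",im)
```

```text
False [-0.0451004   0.00501881  0.20442711] [ 0.28251724 -0.27002274  0.4255637 ] 7.5083
```

View pics/w5.png

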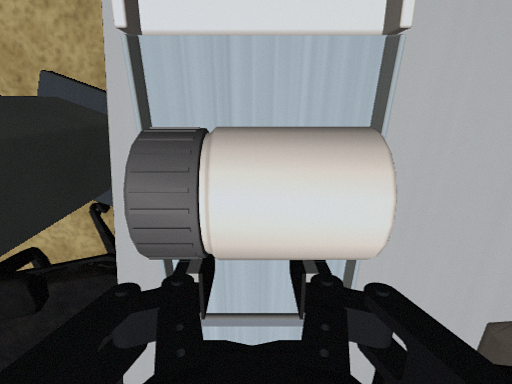

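Run:
```python
from h import *
r=robot.move_straight(push_tcp(.008),Q,rate=.04,force_limit=12); print(r,b2w(robot.get_tcp_pos()),robot.get_force(),robot.get_time())
r=robot.move_straight(push_tcp(.031),Q,rate=.02,force_limit=6); print(r,b2w(robot.get_tcp_pos()),robot.get_force(),robot.get_time())
t=robot.get_tcp_pos();o=robot.get_ee_rot()
im,d=robot.read_camera("wrist"); cv2.imwrite("pics/w6.png",im);np.savez("pics/w6.npz",d=d,t=t,o=o)
B=b2w(cloud(campose("wrist",t,o),d)[d>0]); b=B[(B[:,0]>.02)&(B[:,0]<.13)&(abs(B[:,1])<.06)&(B[:,2]>.06)&(B[:,2]<.1)]
k=b[b[:,2]>.084]; print(np.percentile(b[:,2],99),k.mean(0) if len(k) else None,len(k))
```

```text
False [0.00790147 0.00509226 0.2127283 ] [ 0.18323089 -0.17268466 -1.06426962] 9.05
False [0.03090493 0.00500637 0.21653074] [-0.00735702  0.30135434 -0.19118378] 10.3667
0.09952325468554524 [0.06494338 0.00092015 0.08809332] 20655
```

View pics/w6.png

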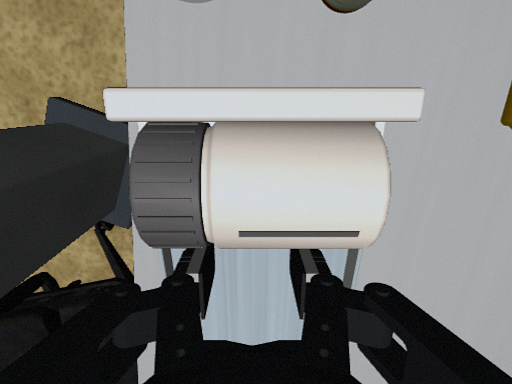

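Run:
```python
from h import *
r=robot.move_straight(push_tcp(.034),Q,rate=.01,force_limit=4); print(r,b2w(robot.get_tcp_pos()),robot.get_force(),robot.get_time())
r=robot.move_straight(push_tcp(.022),Q,rate=.02); robot.sleep(.3)
def look(n):
    t=robot.get_tcp_pos();o=robot.get_ee_rot()
    im,d=robot.read_camera("wrist"); cv2.imwrite(f"pics/{n}.png",im)
    C=cloud(campose("wrist",t,o),d); T=(C-t)@rot(o).as_matrix()
    B=b2w(C[(d>0)&((T[...,2]<.05)|(abs(T[...,0])>.02)|(T[...,2]>.17))])
    b=B[(B[:,0]>.03)&(B[:,0]<.097)&(abs(B[:,1])<.06)&(B[:,2]>.068)&(B[:,2]<.095)]
    k=b[b[:,2]>.083]; s=b[:,2].max()
    rr=cv2.minAreaRect(k[:,:2].astype(np.float32))
    # circle fit on cross section
    A=np.c_[2*b[:,0],2*b[:,2],np.ones(len(b))]; c,*_=np.linalg.lstsq(A,(b[:,[0,2]]**2).sum(1),rcond=None)
    print(n,"top",np.percentile(b[:,2],98),"rect",rr,"circle x,z,r",c[0],c[1],np.sqrt(c[2]+c[0]**2+c[1]**2),len(b))
look("w7")
robot.move_straight(push_tcp(.0),Q,rate=.05)
robot.move_straight(push_tcp(.0)+[0,0,.10],Q,rate=.1)
robot.sleep(.3); look("w8"); print(robot.get_force(),robot.get_time())
```

```text
False [0.03355613 0.00500655 0.21692933] [ 1.35616063 -4.067519   -0.33058706] 10.8667
w7 top 0.08746280579251782 rect ((0.0731535255908966, 0.0015300698578357697), (0.09393877536058426, 0.03212309256196022), 89.41133117675781) circle x,z,r 0.07225806579425335 0.059982367506336266 0.026772581225627916 32580
w8 top 0.08750742793557949 rect ((0.07242494076490402, 0.0018061436712741852), (0.0942152887582779, 0.03240015730261803), 88.69650268554688) circle x,z,r 0.07199447087438249 0.05989981490279701 0.026799336194700103 11255
[ 0.81616448 -0.32208074  0.58865484] 14.0667
```

View pics/w7.png

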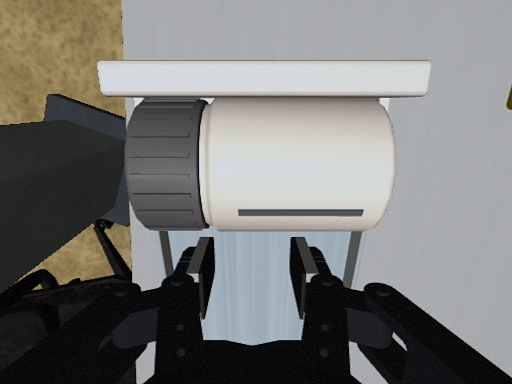

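View pics/w8.png

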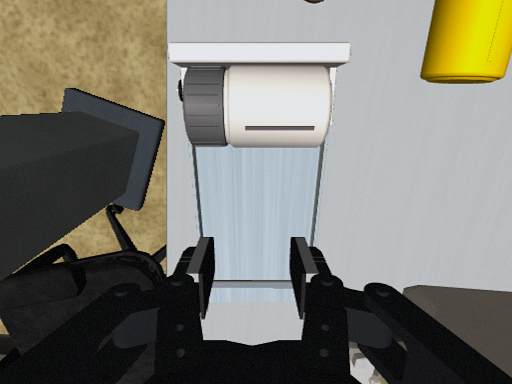

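Run:
```python
from h import *
robot.move_straight(push_tcp(.0)+[0,0,.18],Q,rate=.1); robot.sleep(.5)
im,d=robot.read_camera("top"); cv2.imwrite("pics/t9.png",cv2.resize(im[140:250,150:370],None,fx=3.6,fy=3.6,interpolation=cv2.INTER_CUBIC))
print(robot.get_force(),robot.get_time(),robot.get_joint_velocities()); robot.close_job()
```

```text
[ 0.24268787 -0.80426574 -0.68375296] 15.5667 [ 7.80709032e-04  4.98404633e-04 -8.33280532e-04  8.52571776e-05
  1.13672300e-03 -4.30524259e-05]
the job is handed in; nothing more can be done
```

View pics/t9.png

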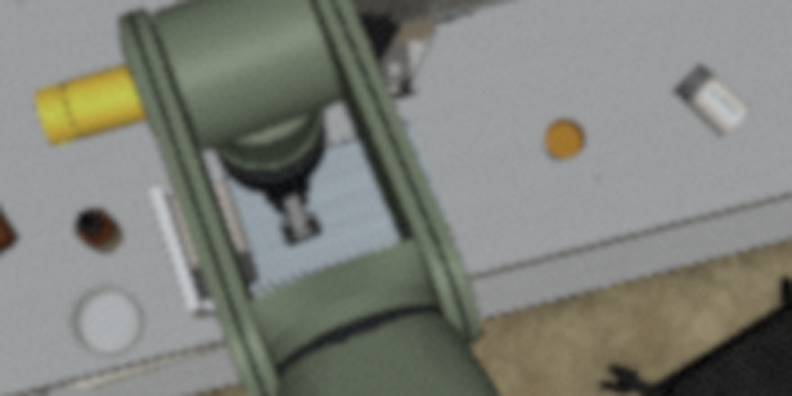

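The bottle is home in the seat against the stop, and I handed the job in at 15.6 s. I found the warmer and bottle from two wrist views. I then pushed the bottle up the ramp with both fingers (40 mm apart) at 20 to 40 mm/s and pressed it against the stop with about 4 N. After that I backed the hand off down the slope and raised it.

- **Bottle position:** before and after the hand was raised, the bottle's axis measured about x = 72 mm, y = 1.5 to 1.8 mm and 59.5 mm above the table. It was parallel to the stop to about 1° (0.02 rad). All of this is inside the limits, but it comes from depth readings: the circle fitted to the bottle had a radius of 26.8 mm against the true 28 mm, so the figures are good to about 1 mm.
- **Bystanders:** in the last overhead picture the cup, jar and dropper bottle stand at the same pixels as at the start.
- **Hand:** it was about 180 mm above its pushing height and touching nothing. The wrist force read about 1 N, which is noise.
- **Not confirmed:** the arm hid the middle of the bottle in that last picture, so the measurement of the bottle after the hand was raised is from the wrist camera alone. No check failed or disagreed.

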